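# Unhook the gauge frame and rack it

## Robot

A 6-joint arm with a two-finger parallel gripper is mounted at the origin on the work surface. World frame = base frame: x ahead of the robot, y to its left, z up, the work surface at z = 0. Lengths are in m, angles in degrees, forces in N, time in s.
With the tool pointing down it reaches from about 0.4 to 0.825 m from the base axis. Payload 7 kg.
Tool frame: the origin (TCP) lies at the very end of the fingers, on their centre line; the grasp point (between the pads) lies hold_point_z behind it (hold_point_z is the distance from the TCP to the grasp point, in m); z points along the fingers, y is the direction in which the jaws open and shut (so a half turn about z gives the same grasp; the last joint's range is limited). The gripper opens to 88 mm and grips with 3 to 60 N. Pads are 19 mm wide; open, the fingers measure 130 mm over their backs; the gripper's body (78 mm by 193 mm) begins 47 mm behind the grasp point.
Start: joints at [89.444, 20.546, 0.682, 0, -70.136, -16.507], TCP at [0.198, 0.645, 0.227] pointing down, gripper open.
Joint ranges: [-176.03, 176.03], [-82.01, 121.73], [-58.28, 71.71], [-173.87, 95.51], [-174.79, -0.11], [-173.66, 173.66]. Speed limits (degrees/s): [136.94, 136.94, 172.46, 180, 180, 180].

## Interface

Orientations are given as [roll, pitch, yaw] about the fixed x, y, z axes, in that order (R = Rz(yaw) Ry(pitch) Rx(roll)).
In Python, from plant import get_obs, snapshot, close_job, hold_point_z gives the robot as it stands. The module is installed in compiled form; this text tells all that it offers.
- The arm moves only by the tool jog_arm, never from a script. Its argument "commands" is a list of rows, each a list of 4 numbers: the shift along the world's x, y, z in mm, then the turn about the world's z in degrees. In form: [[x, y, z, turn], ...]. A call has exactly 10 rows; each row shifts and turns the commanded pose from where the row before left it; what a row does not reach is not made up. A row lasts 1/12 s, in which the tool goes at most 41.7 mm and 7.16 degrees, less where a joint would pass 70% of its speed; a pose out of reach is approached as far as the arm can. A call is refused whole if a number of a shift passes 41.7 or a number of a turn 7.16, either way. A call with a gripper value outside its range is refused whole. "fingers" is the finger opening in mm, from 0 to 87.6, set as the call begins (left out, the last holds). The fingers move at their own pace and stop on an object; the grip force is fixed at half the most. Time passes only in rows, so rows that do not move let the fingers close, or fill a call up. It gives the time, the measured TCP pose, the force and the opening at its end, in the units of the state.
- get_obs(): the state, without advancing time (a new reading comes with each control period).
- snapshot(name): name is "scene" or "top"; returns a dict with "image" (384x512x3 uint8, red, green, blue), "fov_y" (degrees; the focal length in pixels is half the picture's height over the tangent of half this angle, whatever the lens; pixels are square), "cx", "cy" (the principal point, pixels), "dist_coeffs" ([k1, k2, p1, p2, k3] as OpenCV has them; the pictures are not rectified), "rvec" (rotation vector, rad) and "tvec" (3), from world to camera coordinates, as OpenCV has them. Camera axes: x right, y down, z forward; pixel columns grow to the right and rows downward; lengths in m; the calibration is good to about 2 mm. A picture is of the moment at which its call begins. There is no depth.
- close_job(): hands the job in, once; it reports no verdict.
The state is a dict: "clock": time; "joint_pos": joint angles; "qvel": joint speeds; "tau": joint torques, N m; "tool_pos": TCP position; "orientation": TCP orientation; "force": force on the tool from outside, world axes, zero at the start; "moment": the same for the moment, N m; "opening": finger opening in m.
Only numpy, scipy, OpenCV 4.12 (cv2) and the standard library are available. Lean on these libraries where they do the work, as an engineer would, in place of code of your own. Each camera call takes 0.05 s, during which the arm holds its last target.

## Task

Take the steel gauge frame by its top rung and lift it up out of the deep crooked hook, letting it follow the hook's lean and never forcing it against the metal (it may touch only lightly); when its crossbar is past the hook's tip, but before its foot meets the bracket, draw it off towards the hook's open front. Then stand it upright in the slot of the aluminium block, set down gently and fully home, let go, and leave the hook and everything else as they are.

Things in the scene. Friction and masses are not known exactly. Their poses are not given: they have to be found in the camera images.
- gauge_center (a point): Centre of the gauge: a flat upright steel frame 90 mm wide (y), 260 mm tall (z), 8 mm thick (x), 0.4 to 0.55 kg, like a two-window ladder: solid foot plate, two 8 mm square uprights at the edges, a round crossbar half-way, a flat top rung. This point is 130 mm above its underside. It hangs in the hook by the middle of its crossbar, its x parallel to the stand's x.
- gauge_grip (a point): Centre of the gauge's top rung, by which it is held across its 8 mm thickness (x). The rung is 24 mm tall, 90 mm wide; this point is 248 mm above the gauge's underside, 12 mm below its top edge. Axes as the gauge.
- gauge_bar (a point): Middle of the axis of the gauge's crossbar (round, 10 mm thick, along y), 160 mm above the gauge's underside. Axes as the gauge.
- gauge_foot (a point): Middle of the underside of the gauge's foot plate, which is 8 mm thick, 90 mm wide and 60 mm tall; it hangs 12 mm above the bench. Axes as the gauge.
- gauge: The gauge frame itself; origin in the middle of its underside, z up, x across its thickness.
- saddle (a point): Top of the saddle at the bottom of the hook, where the crossbar rests, 167 mm above the bench. The hook is a deep, rigid U, 18 mm wide (y): front prong to 55 mm above the saddle, rear shank to 59 mm, a 12.5 mm gap (x) between them. It opens towards -x: x points from the prong back to the column, z up.
- hook_bolt (a point): Bolt of the hook, 5 mm above the saddle. The U sits crooked on it: prong and shank lean together to the front or the back (in x) by anything up to 29 degrees. The lean is not measured and too stiff to bend: the way up is found by feel, shifting the gauge in x away from whichever side it touches. Axes as the stand.
- bracket_under (a point): Underside of the bracket that carries the saddle, 145 mm above the bench; the bracket, 14 mm wide, runs from 15 mm in front of the saddle's middle back to the column. The gauge's foot plate hangs below it and meets it if the gauge is raised more than 73 mm; the crossbar is past the prong's tip from 59 mm of lift: draw it off to the front between the two.
- stand: The hook stand, fixed: base plate 150 x 100 x 12 mm (x from +40 to +190 mm), column 22 mm square at x = +115 mm, 157 mm tall, bracket and hook. Origin on the bench straight below the saddle; x points from the hook to the column, z up.
- slot (a point): Middle of the mouth of the slot in the aluminium block, 40 mm above the bench. The slot is 12 mm wide (x), 99 mm long (y) and 30 mm deep, with a 2 mm chamfer; its floor is flat. The gauge's foot goes in with the gauge's x along the slot's x, either way round.
- block: The slotted aluminium block, fixed: 60 (x) x 130 (y) x 40 mm tall. Origin in the middle of its underside; the slot runs along its y.
- bung: bystander, to be left alone: plain steel bung 32 mm across, 22 mm tall
- collar: bystander, to be left alone: plain steel ring 84 mm across, 22 mm tall
- reducer: bystander, to be left alone: dark stepped cone, 76 mm across the foot, 45 mm tall
- stub: bystander, to be left alone: upright capped pipe stub, 48 mm across, 75 mm tall
- hammer: bystander, to be left alone: hammer lying at the right side
- can: bystander, to be left alone: grey can, 54 mm across, 130 mm tall
- brush: bystander, to be left alone: hand brush lying at the right side
Mind the look-alikes: they are no part of the job. Leave any orange look-alike of the stand alone.

How it is judged (in metres and radians):
On the way:
1. the crossbar is drawn off over the hook's tip, to the open front (z of gauge_bar in the frame of saddle between 0.055 and 0.11 m and x of gauge_bar in the frame of saddle between -0.16 and -0.045 m and contact force between gauge and stand below 0.1 N), for 0.05 s.
At the end, for the whole second after the job is handed in: The gauge stands in the block's slot, released and at rest: its foot at least 26 mm below the slot's mouth (the floor is at 30 mm), its middle within 9 mm of the slot's middle, parallel to the slot within 0.15 rad, within 0.2 rad of upright (z of gauge_foot in the frame of slot below -0.026 m and horizontal distance between gauge_foot and slot below 0.009 m and angle between the x axis of gauge and the x axis of block, either way round below 0.15 rad and angle between gauge's own z axis and vertical below 0.2 rad and linear speed of gauge below 0.02 m/s); the robot touches nothing.
It fails at once if the gauge is forced against the hook or its stand (over 10 N) (contact force between gauge and stand above 10 N).
It fails at once if the gauge is pressed hard onto the block (over 35 N) (contact force between gauge and block above 35 N).
It fails at once if the robot pushes on the hook stand (over 8 N) (contact force between any of the fingers, the arm and stand above 8 N).
It fails at once if a bystander is moved more than 20 mm (distance of any of bung, collar, reducer, stub, hammer, can, brush from where it was at the start of the episode above 0.02 m).
It also fails if it takes over 72 s, if anything falls off the work surface, if the arm or the gripper's body presses on something with over 40 N, if the wrist force passes 120 N, or if a joint passes its speed limit or range.

## Working session

There is one attempt and no reset: what is moved stays moved. The work goes in short steps, Python scripts to look and compute and a tool call to move; the robot and the scene stay as the last step left them, time stands still between calls to the robot, and variables do not carry over. Pictures are saved under pics/ and viewed, and the job is handed in when it is done.

Besides the shell and the picture viewer there is one more tool, called after "Call:" as name([rows], argument=value, ...), one row to a line, values as JSON. jog_arm: Moves the arm, as the interface text tells. Its arguments: {"type":"object","properties":{"commands":{"type":"array","items":{"type":"array","items":{"type":"number"}}},"fingers":{"type":"number"}},"required":["commands"]}

```bash
mkdir -p pics; cat > h.py <<'E'
import numpy as np, cv2
from plant import get_obs, snapshot, close_job, hold_point_z
def cam(s):
    im=s["image"];H,W=im.shape[:2];f=H/2/np.tan(np.radians(s["fov_y"])/2)
    K=np.array([[f,0,s["cx"]],[0,f,s["cy"]],[0,0,1.]])
    return K,np.array(s["dist_coeffs"],float),np.array(s["rvec"],float),np.array(s["tvec"],float)
def ray(s,uv):
    K,d,r,t=cam(s);n=cv2.undistortPoints(np.array([[uv]],float),K,d)[0,0]
    R=cv2.Rodrigues(r)[0];return -R.T@t, R.T@np.array([n[0],n[1],1.])
def atz(s,uv,z):
    o,v=ray(s,uv);return o+v*(z-o[2])/v[2]
def proj(s,P):
    K,d,r,t=cam(s);return cv2.projectPoints(np.array(P,float).reshape(-1,3),r,t,K,d)[0].reshape(-1,2)
def save(s,n,crop=None,sc=1):
    im=s["image"][:,:,::-1]
    if crop: x0,y0,x1,y1=crop; im=im[y0:y1,x0:x1]
    cv2.imwrite("pics/"+n,cv2.resize(im,None,fx=sc,fy=sc,interpolation=cv2.INTER_CUBIC))
E
python3 - <<'E'
from h import *
import pickle
for n in("scene","top"):
    s=snapshot(n);pickle.dump(s,open(n+"0.pkl","wb"));save(s,n+"0.png",sc=1.5)
    K,d,r,t=cam(s);print(n,s["fov_y"],ray(s,(256,192)))
print(get_obs(),hold_point_z if not callable(hold_point_z) else hold_point_z())
E
```

```text
scene 51.81341748330026 (array([ 1.27926185, -0.00518663,  0.94270755]), array([-0.73318416,  0.01639875, -0.67984383]))
top 49.46012755801471 (array([ 0.2195702 , -0.00737024,  1.67303691]), array([ 0.1333534 ,  0.0219077 , -0.99103989]))
{'clock': 0.1, 'joint_pos': array([ 8.94433522e+01,  2.05858720e+01,  6.38687531e-01, -1.63890565e-02,
       -7.01360681e+01, -1.65042539e+01]), 'qvel': array([-0.013068  , -0.16950972,  0.10862045,  0.05632426,  0.0494099 ,
       -0.06851708]), 'tau': array([-1.90631086e-03, -5.84163952e+01,  2.93749523e+01,  7.01541200e+00,
        1.01791124e-02, -4.98076213e-05]), 'tool_pos': array([0.19797252, 0.64485562, 0.22573454]), 'orientation': array([ 1.79915800e+02, -8.88003963e-03, -1.70664752e+01]), 'force': array([-0.4793638 , -0.32792094,  0.24456071]), 'moment': array([-0.03018854, -0.00013958,  0.03591188]), 'opening': 0.08757724040304292} 0.0188
```

View pics/scene0.png

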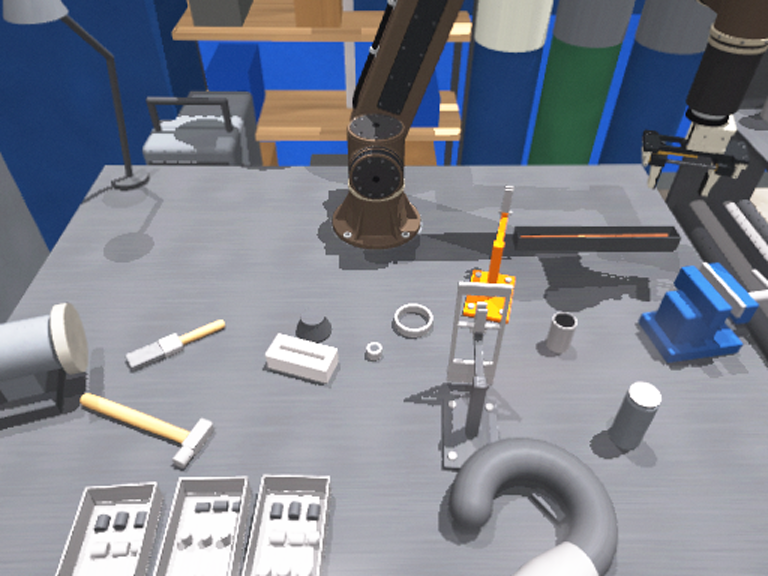

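View pics/top0.png

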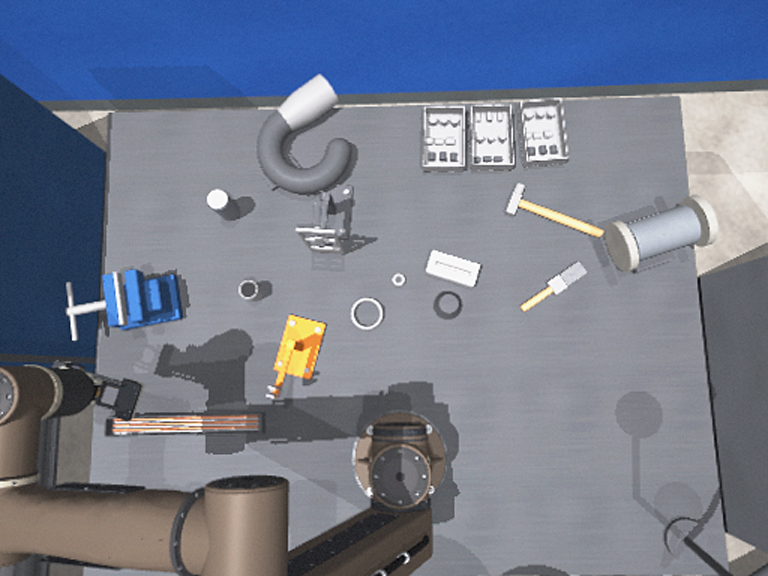

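The grey stand and gauge are at about scene (478,330) and top (322,238), both in 1.5x pixels. The block is at scene (302,358) and top (453,267). Next I'll zoom in on both.

```bash
python3 - <<'E'
from h import *
import pickle
s=pickle.load(open("scene0.pkl","rb"));t=pickle.load(open("top0.pkl","rb"))
save(s,"sg.png",(285,175,365,320),4)
save(s,"sb.png",(165,210,245,265),8)
save(t,"tg.png",(180,110,260,180),9)
save(t,"tb.png",(270,155,335,200),9)
E
```

```text
(no output)
```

View pics/sg.png

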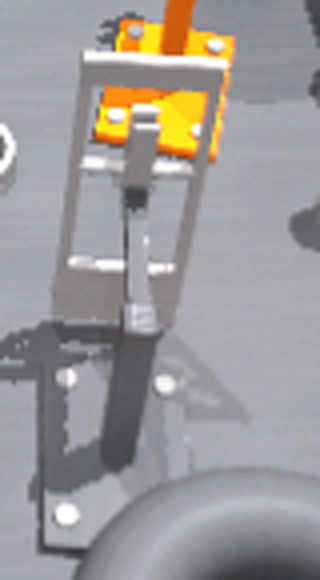

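View pics/tg.png

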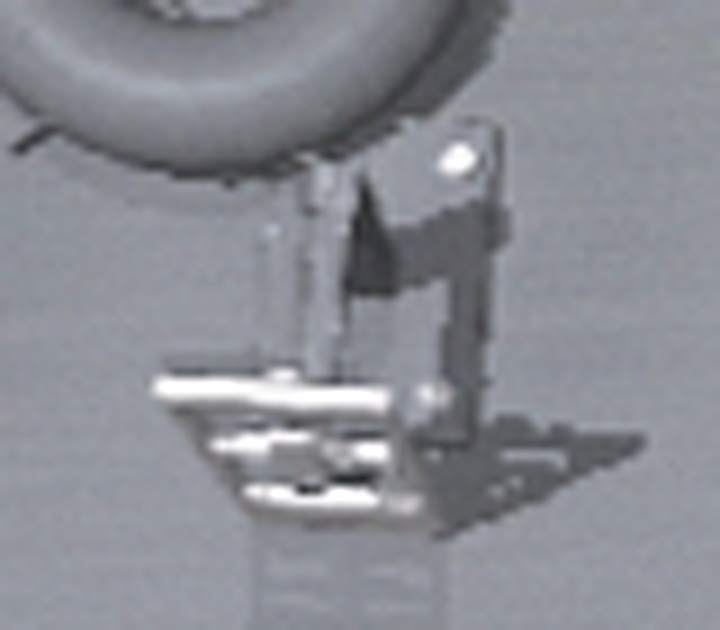

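View pics/sb.png

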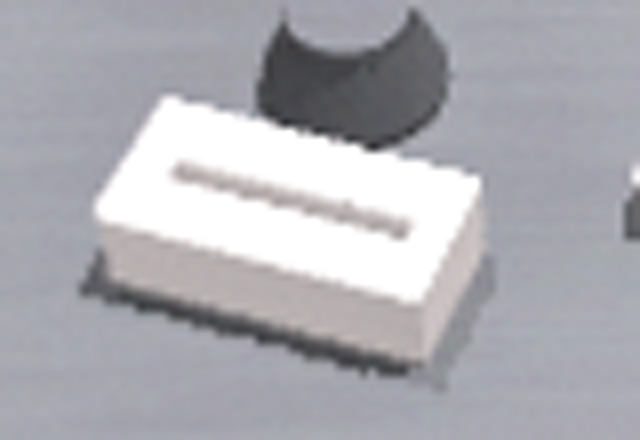

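View pics/tb.png

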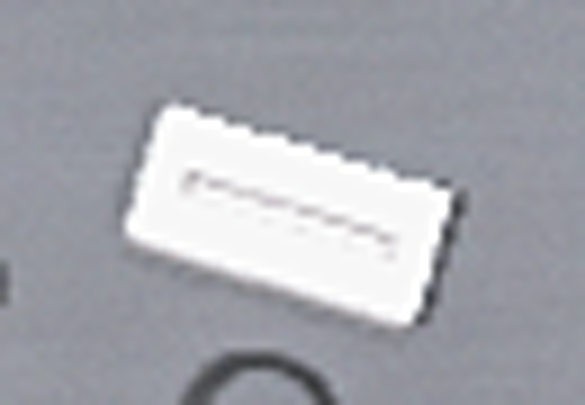

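```bash
python3 - <<'E'
from h import *
import pickle
s=pickle.load(open("scene0.pkl","rb"));t=pickle.load(open("top0.pkl","rb"))
def Z(pts,x0,y0,sc): return [((X+.5)/sc-.5+x0,(Y+.5)/sc-.5+y0) for X,Y in pts]
def rep(name,cs,ps,z):
    P=np.array([atz(cs,p,z) for p in ps])[:,:2];print(name,P.round(4).tolist(),P.mean(0).round(4))
    for i in range(len(P)):
        d=P[(i+1)%len(P)]-P[i];print('  len',np.hypot(*d).round(4),'ang',np.degrees(np.arctan2(d[1],d[0])).round(1))
rep("blk s",s,Z([(168,97),(482,180),(420,303),(97,215)],165,210,8),.04)
rep("blk t",t,Z([(168,103),(460,187),(410,328),(127,238)],270,155,9),.04)
rep("slot s",s,Z([(175,170),(408,230)],165,210,8),.04)
rep("slot t",t,Z([(185,180),(395,247)],270,155,9),.04)
rep("rung s",s,Z([(85,53),(228,59)],285,175,4),.272)
rep("rung t",t,Z([(153,385),(393,397)],180,110,9),.272)
rep("foot t",t,Z([(249,508),(440,537)],180,110,9),.012)
rep("base s",s,Z([(40,545),(40,345)],285,175,4),.012)
rep("base t",t,Z([(500,125),(472,440)],180,110,9),.012)
E
```

```text
blk s [[0.4391, -0.2035], [0.4831, -0.0805], [0.5421, -0.1005], [0.4987, -0.2229]] [ 0.4907 -0.1518]
  len 0.1307 ang 70.3
  len 0.0623 ang -18.7
  len 0.1299 ang -109.5
  len 0.0627 ang 162.0
blk t [[0.5406, -0.1019], [0.4996, -0.2288], [0.4375, -0.2042], [0.4806, -0.0819]] [ 0.4896 -0.1542]
  len 0.1334 ang -107.9
  len 0.0667 ang 158.4
  len 0.1297 ang 70.6
  len 0.0633 ang -18.4
slot s [[0.4767, -0.1965], [0.5074, -0.1069]] [ 0.4921 -0.1517]
  len 0.0948 ang 71.1
  len 0.0948 ang -108.9
slot t [[0.5058, -0.1082], [0.4736, -0.1992]] [ 0.4897 -0.1537]
  len 0.0966 ang -109.5
  len 0.0966 ang 70.5
rung s [[0.5416, 0.1373], [0.5479, 0.2266]] [0.5448 0.182 ]
  len 0.0896 ang 85.9
  len 0.0896 ang -94.1
rung t [[0.5511, 0.2256], [0.544, 0.1336]] [0.5476 0.1796]
  len 0.0922 ang -94.4
  len 0.0922 ang 85.6
foot t [[0.5546, 0.2254], [0.5391, 0.1392]] [0.5469 0.1823]
  len 0.0876 ang -100.2
  len 0.0876 ang 79.8
base s [[0.7324, 0.1109], [0.5716, 0.1252]] [0.652 0.118]
  len 0.1614 ang 174.9
  len 0.1614 ang -5.1
base t [[0.7304, 0.1094], [0.5834, 0.1242]] [0.6569 0.1168]
  len 0.1478 ang 174.3
  len 0.1478 ang -5.7
```

```bash
cat >> h.py <<'E'
def box(c,yaw,lo,hi):
    c0,s0=np.cos(np.radians(yaw)),np.sin(np.radians(yaw))
    P=np.array([[x,y,z] for x in(lo[0],hi[0]) for y in(lo[1],hi[1]) for z in(lo[2],hi[2])])
    R=np.array([[c0,-s0,0],[s0,c0,0],[0,0,1]]);P=P@R.T+np.array(c)
    E=[(0,1),(2,3),(4,5),(6,7),(0,2),(1,3),(4,6),(5,7),(0,4),(1,5),(2,6),(3,7)]
    return [(P[a],P[b]) for a,b in E]
def draw(s,boxes,n,crop,sc):
    x0,y0,x1,y1=crop
    im=cv2.resize(s["image"][y0:y1,x0:x1,::-1],None,fx=sc,fy=sc,interpolation=cv2.INTER_CUBIC)
    for b,col in boxes:
        for a,c in b:
            q=(proj(s,[a,c])+.5-np.array([x0,y0]))*sc-.5
            cv2.line(im,tuple(int(v) for v in q[0].round()),tuple(int(v) for v in q[1].round()),col,1,cv2.LINE_AA)
    cv2.imwrite("pics/"+n,im)
E
cat > ov.py <<'E'
from h import *
import pickle,sys
s=pickle.load(open("scene0.pkl","rb"));t=pickle.load(open("top0.pkl","rb"))
gx,gy,gw,bx,by,bw=map(float,sys.argv[1:7]);k=sys.argv[7]
g=[(box((gx,gy,.012),gw,(-.004,-.045,z0),(.004,.045,z1)),(0,0,255)) for z0,z1 in((0,.06),(.236,.26))]
st=[(box((gx,gy,0),gw,(.04,-.05,0),(.19,.05,.012)),(255,0,0)),(box((gx,gy,0),gw,(.104,-.011,.012),(.126,.011,.157)),(0,200,0)),(box((gx,gy,0),gw,(-.015,-.007,.145),(.12,.007,.157)),(255,0,255))]
b=[(box((bx,by,0),bw,(-.03,-.065,0),(.03,.065,.04)),(0,0,255)),(box((bx,by,0),bw,(-.006,-.0495,.01),(.006,.0495,.04)),(0,200,0))]
A=[]
draw(s,g+st,"a.png",(285,175,365,320),5);draw(t,g+st,"b.png",(180,110,260,180),9)
draw(s,b,"c.png",(165,210,245,265),9);draw(t,b,"d.png",(270,155,335,200),9)
def cat(a,b,n,ax):
    a,b=cv2.imread("pics/"+a),cv2.imread("pics/"+b);h=max(a.shape[0],b.shape[0]);w=max(a.shape[1],b.shape[1])
    if ax: a,b=[cv2.copyMakeBorder(i,0,h-i.shape[0],0,0,0) for i in(a,b)]
    else: a,b=[cv2.copyMakeBorder(i,0,0,0,w-i.shape[1],0) for i in(a,b)]
    o=np.concatenate([a,b],ax)
    f=min(1,800/o.shape[1],700/o.shape[0]);cv2.imwrite("pics/"+n,o if f==1 else cv2.resize(o,None,fx=f,fy=f))
cat("c.png","d.png","blk%s.png"%k,0)
E
python3 ov.py 0.546 0.181 -5.2 0.4903 -0.153 -19.3 1; mv pics/a.png pics/a1.png; mv pics/b.png pics/b1.png
```

```text
(no output)
```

View pics/a1.png

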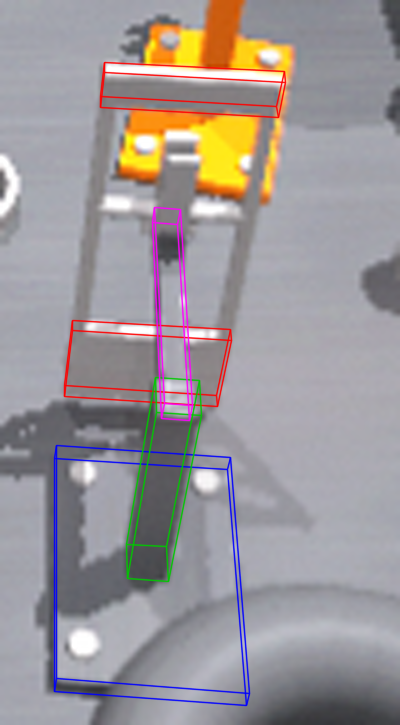

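View pics/b1.png

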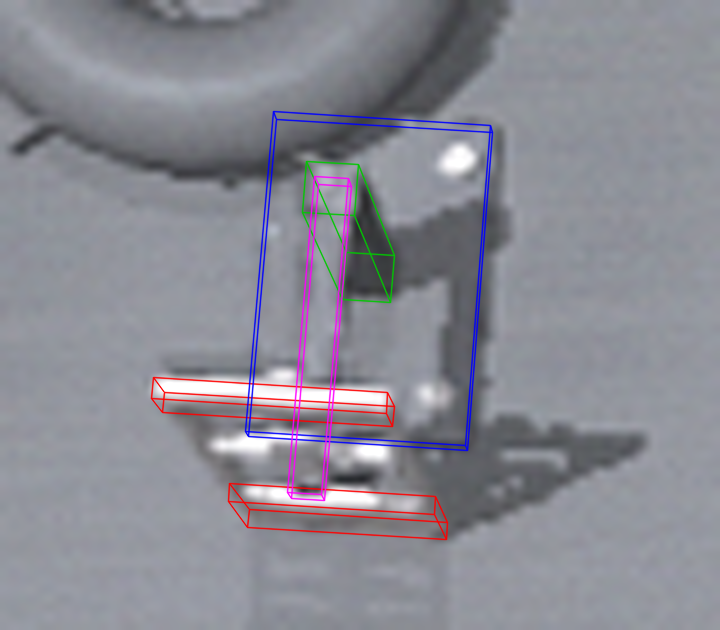

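View pics/blk1.png

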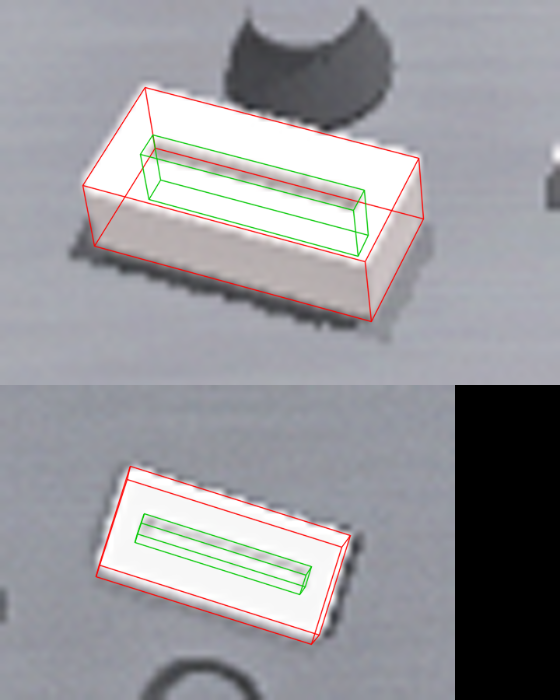

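```bash
python3 - <<'E'
from h import *
import pickle
s=pickle.load(open("scene0.pkl","rb"));t=pickle.load(open("top0.pkl","rb"))
w=np.radians(-5.2);O=np.array([.546,.181,0]);R=np.array([[np.cos(w),-np.sin(w),0],[np.sin(w),np.cos(w),0],[0,0,1]])
def hk(L):
    o=np.array([0,0,.172]);c,sn=np.cos(np.radians(L)),np.sin(np.radians(L))
    def seg(a,z0,z1): # box in hook frame
        P=[]
        for b in box((0,0,0),0,(a,-.009,z0),(a+.004,.009,z1)):
            P.append(tuple(O+R@(np.array([c*p[0]+sn*p[2],p[1],-sn*p[0]+c*p[2]])+o) for p in b))
        return P
    return seg(.00625,-.005,.054),seg(-.01025,-.005,.05)
A=[];B=[]
for L in(-25,-12,0,12,25):
    a,b=hk(L);bx=[(a,(0,0,255)),(b,(255,0,0))]
    draw(s,bx,"x.png",(300,185,345,250),7);i=cv2.imread("pics/x.png");A.append(i)
    draw(t,bx,"x.png",(195,140,235,170),4.0*1.96875 if 0 else 8);i=cv2.imread("pics/x.png");B.append(i)
a=np.concatenate(A,1);cv2.imwrite("pics/hkA.png",cv2.resize(a,None,fx=.5,fy=.5))
b=np.concatenate(B,1);cv2.imwrite("pics/hkB.png",cv2.resize(b,None,fx=.5,fy=.5))
save(s,"hk.png",(300,185,345,250),9)
E
```

```text
(no output)
```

View pics/hkA.png

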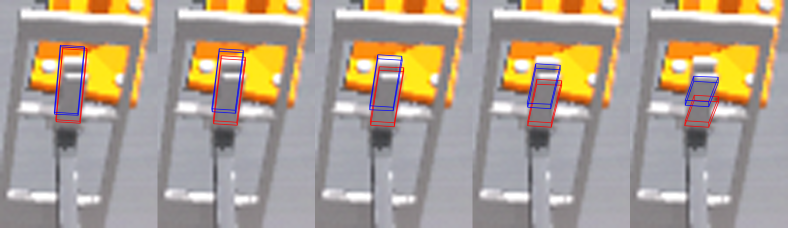

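View pics/hkB.png

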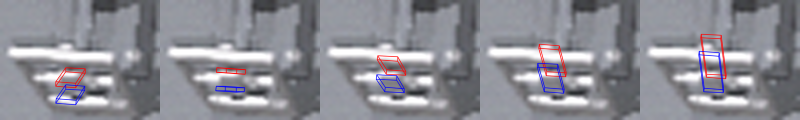

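View pics/hk.png

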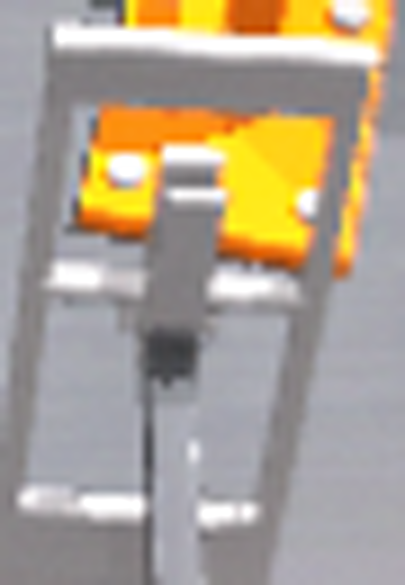

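Call:
jog_arm([
  [10,-14,11,-3.9],
  [18,-24,11,-3.9],
  [18,-24,11,-3.9],
  [18,-24,11,-3.9],
  [18,-24,11,-3.9],
  [18,-24,11,-3.9],
  [18,-24,11,-3.9],
  [18,-24,11,-3.9],
  [18,-24,11,-3.9],
  [18,-24,10,-3.9],
], fingers=50)

```text
clock: 0.93
tool_pos: [0.3706, 0.4138, 0.3361]
orientation: [180.0, 0.0, -56.2]
force: [0.6, 0.3, 0.8]
opening: 0.05
```

```bash
python3 - <<'E'
from h import *
import pickle
s=pickle.load(open("scene0.pkl","rb"));t=pickle.load(open("top0.pkl","rb"))
for p in[(287,316),(325,325),(317,380),(275,378)]: print(atz(t,((p[0]+.5)/1.5-.5,(p[1]+.5)/1.5-.5),.012).round(3))
print(atz(t,(275/1.5,388/1.5),.2).round(3))
# rung profile centroid: sample along top strip
def g(s): return cv2.cvtColor(s["image"],cv2.COLOR_RGB2GRAY).astype(np.float32)
w=np.radians(-5.2)
for nm,c in(("s",s),("t",t)):
    for v in(-.035,-.02,0,.02,.035):
        xs=np.arange(-.02,.021,.002);o=np.array([.546,.181,.272])
        P=[o+np.array([np.cos(w)*x-np.sin(w)*v,np.sin(w)*x+np.cos(w)*v,0]) for x in xs]
        q=proj(c,P).astype(np.float32);I=cv2.remap(g(c),q[None,:,0].copy(),q[None,:,1].copy(),cv2.INTER_LINEAR)[0]
        print(nm,v,I.astype(int).tolist())
E
```

```text
[0.375 0.29  0.012]
[0.348 0.189 0.012]
[0.205 0.211 0.012]
[0.213 0.321 0.012]
[0.19  0.283 0.2  ]
s -0.035 [168, 141, 113, 126, 142, 154, 166, 163, 172, 220, 251, 253, 235, 196, 163, 136, 126, 125, 124, 125, 125]
s -0.02 [209, 207, 196, 179, 170, 166, 165, 166, 199, 240, 248, 251, 213, 178, 149, 130, 130, 128, 126, 125, 125]
s 0 [215, 214, 214, 213, 213, 212, 211, 214, 219, 233, 251, 252, 249, 207, 168, 143, 128, 127, 126, 126, 126]
s 0.02 [121, 131, 139, 146, 156, 173, 182, 186, 209, 242, 251, 253, 221, 185, 155, 130, 129, 128, 126, 126, 127]
s 0.035 [217, 240, 234, 227, 187, 151, 152, 160, 204, 236, 247, 249, 242, 210, 164, 143, 130, 129, 129, 128, 128]
t -0.035 [210, 205, 161, 86, 103, 127, 120, 126, 157, 199, 244, 250, 243, 171, 123, 134, 139, 137, 137, 138, 140]
t -0.02 [137, 146, 148, 142, 126, 114, 104, 134, 172, 220, 253, 247, 204, 129, 127, 145, 145, 145, 145, 146, 147]
t 0 [237, 236, 229, 168, 123, 126, 131, 139, 180, 234, 242, 243, 225, 208, 196, 169, 133, 134, 140, 147, 151]
t 0.02 [175, 148, 129, 115, 121, 127, 122, 130, 159, 199, 246, 254, 250, 179, 129, 130, 133, 138, 146, 155, 152]
t 0.035 [152, 152, 147, 140, 129, 119, 110, 142, 181, 225, 254, 251, 207, 131, 122, 132, 136, 141, 151, 154, 152]
```

Call:
jog_arm([
  [20,-26,0,-4.3],
  [20,-26,0,-4.3],
  [20,-26,0,-4.3],
  [20,-26,0,-4.3],
  [20,-26,0,-4.3],
  [20,-26,0,-4.3],
  [20,-26,0,-4.3],
  [20,-26,-5,-4.4],
  [13,-18,-5,-4.5],
  [3.5,-7,0,0],
], fingers=30)

```text
clock: 1.77
tool_pos: [0.5474, 0.1797, 0.3238]
orientation: [179.9, -0.1, -95.5]
force: [-0.7, 0.2, -0.5]
opening: 0.0301
```

Call:
jog_arm([
  [0,0,0,0],
  [0,0,0,0],
  [0,0,0,0],
  [0,0,0,0],
  [0,0,0,0],
  [0,0,0,0],
  [0,0,0,0],
  [0,0,0,0],
  [0,0,0,0],
  [0,0,0,0],
])

```text
clock: 2.6
tool_pos: [0.5465, 0.1823, 0.3256]
orientation: [180.0, 0.0, -95.1]
force: [0.1, 0.3, 0.1]
opening: 0.0301
```

```bash
python3 - <<'E'
from h import *
import pickle
print(get_obs())
for n,c in(("scene",(280,140,380,230)),("top",(170,110,260,190))):
    s=snapshot(n);pickle.dump(s,open(n+"1.pkl","wb"))
    p=get_obs()["tool_pos"];w=np.radians(-5.2)
    b=[(box(p,-5.2,(sx*.015,-.0095,0),(sx*.015,.0095,.03)),(0,0,255)) for sx in(-1,1)]
    draw(s,b,n+"1.png",c,7)
E
```

```text
{'clock': 2.6, 'joint_pos': array([ 3.78937420e+01,  8.46263351e+00, -2.76161476e+00, -1.60514270e-03,
       -7.87758804e+01, -4.29479227e+01]), 'qvel': array([-0.16083999,  0.04706578,  0.09445467,  0.00902201,  0.0119488 ,
        0.01185192]), 'tau': array([ 6.48499257e-02, -4.27104664e+01,  3.05568480e+01,  7.29981422e+00,
       -2.68571317e-02,  3.25250694e-04]), 'tool_pos': array([0.54651509, 0.18232174, 0.32556404]), 'orientation': array([ 1.79998833e+02,  1.06474690e-03, -9.50544932e+01]), 'force': array([0.07793925, 0.25180139, 0.06024074]), 'moment': array([ 0.06180227, -0.08683493, -0.01770902]), 'opening': 0.030084294073553418}
```

View pics/scene1.png

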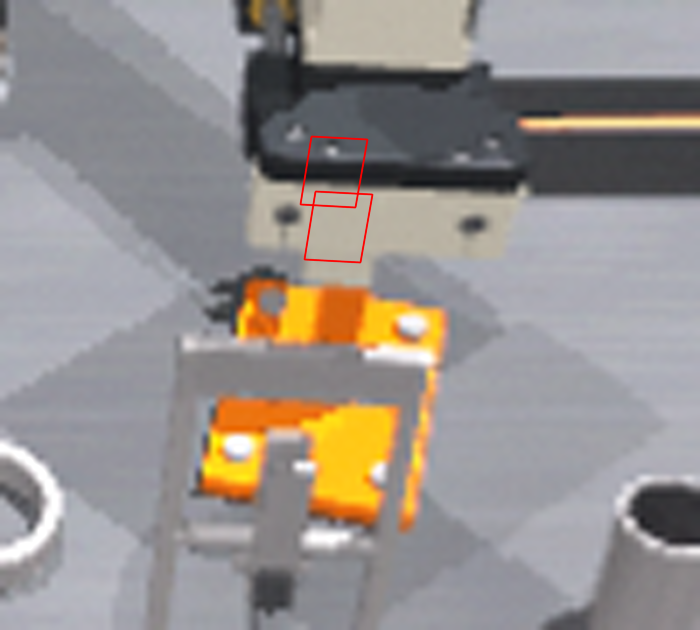

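View pics/top1.png

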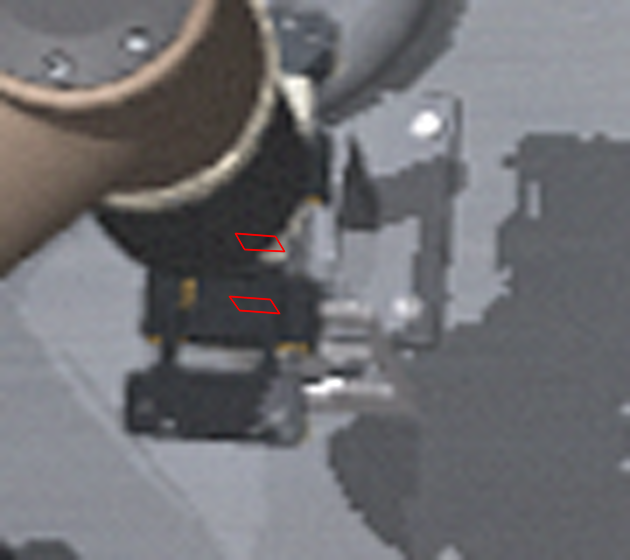

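Call:
jog_arm([
  [0.6,-1.2,-10,0],
  [0,0,-10,0],
  [0,0,-10,0],
  [0,0,-10,0],
  [0,0,-10,0],
  [0,0,-10,0],
  [0,0,-10,0],
  [0,0,-8,0],
  [0,0,-4,0],
  [0,0,0,0],
], fingers=24)

```text
clock: 3.53
tool_pos: [0.5468, 0.1809, 0.2424]
orientation: [179.9, -0.1, -95.1]
force: [0.5, -0.2, 0.7]
opening: 0.024
```

Call:
jog_arm([
  [0,0,0,0],
  [0,0,0,0],
  [0,0,0,0],
  [0,0,0,0],
  [0,0,0,0],
  [0,0,0,0],
  [0,0,0,0],
  [0,0,0,0],
  [0,0,0,0],
  [0,0,0,0],
], fingers=14)

```text
clock: 4.37
tool_pos: [0.5472, 0.1811, 0.2435]
orientation: [180.0, -0.0, -95.1]
force: [0.6, -0.1, -0.1]
opening: 0.014
```

```bash
python3 - <<'E'
from h import *
import pickle
o=get_obs();print(o['tool_pos'],o['orientation'],o['force'],o['moment'],o['opening'])
for n,c in(("scene",(280,160,380,230)),("top",(180,130,250,180))):
    s=snapshot(n);pickle.dump(s,open(n+"2.pkl","wb"))
    save(s,n+"2.png",c,8)
E
```

```text
[0.54715482 0.18106325 0.24354815] [ 1.79998019e+02 -2.00318985e-03 -9.50650084e+01] [ 0.61980657 -0.11412176 -0.11731132] [ 0.07643566 -0.01523755  0.0290941 ] 0.014040362218015542
```

View pics/scene2.png

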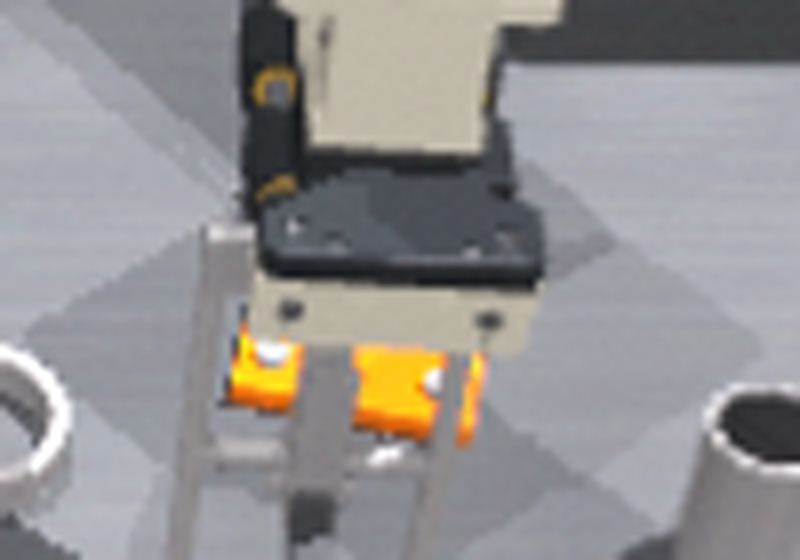

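View pics/top2.png

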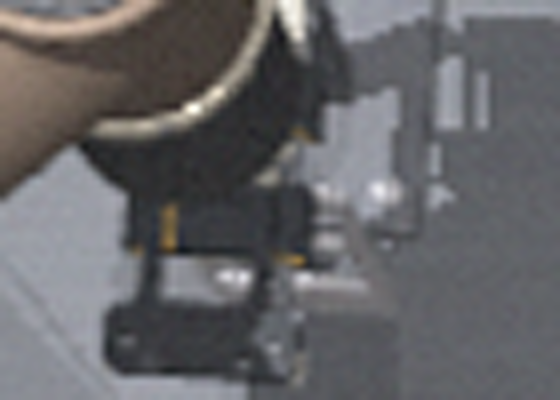

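Call:
jog_arm([
  [0,0,0,0],
  [0,0,0,0],
  [0,0,0,0],
  [0,0,0,0],
  [0,0,0,0],
  [0,0,0,0],
  [0,0,0,0],
  [0,0,0,0],
  [0,0,0,0],
  [0,0,0,0],
], fingers=10)

```text
clock: 5.3
tool_pos: [0.5472, 0.181, 0.2436]
orientation: [180.0, -0.0, -95.1]
force: [-0.1, 0.1, -0.9]
opening: 0.0099
```

Call:
jog_arm([
  [0,0,0,0],
  [0,0,0,0],
  [0,0,0,0],
  [0,0,0,0],
  [0,0,0,0],
  [0,0,0,0],
  [0,0,0,0],
  [0,0,0,0],
  [0,0,0,0],
  [0,0,0,0],
], fingers=8.6)

```text
clock: 6.13
tool_pos: [0.5472, 0.181, 0.2436]
orientation: [-180.0, -0.0, -95.1]
force: [-0.5, 0.5, -0.1]
opening: 0.0086
```

```bash
python3 - <<'E'
from h import *
o=get_obs();print(o['tool_pos'],o['orientation'],o['force'],o['moment'],o['opening'])
E
```

```text
[0.54717844 0.18104233 0.24357353] [-1.79998881e+02 -1.69020349e-04 -9.50630941e+01] [-0.45990044  0.52051941 -0.09529356] [ 0.11570024 -0.0446501   0.0180191 ] 0.00858177212308728
```

Call:
jog_arm([
  [0,0,0,0],
  [0,0,0,0],
  [0,0,0,0],
  [0,0,0,0],
  [0,0,0,0],
  [0,0,0,0],
  [0,0,0,0],
  [0,0,0,0],
  [0,0,0,0],
  [0,0,0,0],
], fingers=7.9)

```text
clock: 6.97
tool_pos: [0.5471, 0.181, 0.2436]
orientation: [180.0, -0.0, -95.1]
force: [-1.0, 0.2, 1.5]
opening: 0.0082
```

Call:
jog_arm([
  [0,0,0,0],
  [0,0,0,0],
  [0,0,0,0],
  [0,0,0,0],
  [0,0,0,0],
  [0,0,0,0],
  [0,0,0,0],
  [0,0,0,0],
  [0,0,0,0],
  [0,0,0,0],
], fingers=0)

```text
clock: 7.8
tool_pos: [0.5471, 0.181, 0.2435]
orientation: [180.0, -0.0, -95.1]
force: [-3.9, 0.3, 2.6]
opening: 0.008
```

```bash
python3 - <<'E'
from h import *
o=get_obs();print(o['tool_pos'],o['orientation'],o['force'],o['moment'],o['opening'])
E
```

```text
[0.54707686 0.18103066 0.2435198 ] [ 1.79989326e+02 -2.90324371e-03 -9.50650291e+01] [-3.8536979   0.28280225  2.58554314] [0.25277974 1.81698661 0.07872785] 0.007955692080331625
```

Call:
jog_arm([
  [-0.2,0,0,0],
  [-0.2,0,0,0],
  [0,0,0,0],
  [0,0,0,0],
  [-0.2,0,0,0],
  [0,0,0,0],
  [0,0,0,0],
  [0,0,0,0],
  [0,0,0,0],
  [0,0,0,0],
])

```text
clock: 8.63
tool_pos: [0.5466, 0.1811, 0.2436]
orientation: [-180.0, 0.0, -95.1]
force: [-1.9, 0.3, 2.8]
opening: 0.0079
```

Call:
jog_arm([
  [-0.2,0,0,0],
  [-0.2,0,0,0],
  [-0.2,0,0,0],
  [0,0,0,0],
  [0,0,0,0],
  [0,0,0,0],
  [0,0,0,0],
  [0,0,0,0],
  [0,0,0,0],
  [0,0,0,0],
])

```text
clock: 9.47
tool_pos: [0.5461, 0.1811, 0.2436]
orientation: [-180.0, 0.0, -95.1]
force: [-0.1, 0.4, 0.1]
opening: 0.0078
```

Call:
jog_arm([
  [0,0,0.3,0],
  [0,0,0.3,0],
  [0,0,0.3,0],
  [0,0,0.3,0],
  [0,0,0.3,0],
  [0,0,0,0],
  [0,0,0,0],
  [0,0,0,0],
  [0,0,0,0],
  [0,0,0,0],
])

```text
clock: 10.3
tool_pos: [0.5459, 0.1811, 0.245]
orientation: [180.0, -0.0, -95.1]
force: [-0.1, 0.4, -5.4]
opening: 0.0077
```

Call:
jog_arm([
  [0,0,0.6,0],
  [0,0,0.6,0],
  [0,0,0.6,0],
  [0,0,0.6,0],
  [0,0,0.6,0],
  [0,0,0.6,0],
  [0,0,0.6,0],
  [0,0,0,0],
  [0,0,0,0],
  [0,0,0,0],
])

```text
clock: 11.13
tool_pos: [0.5459, 0.1811, 0.2492]
orientation: [180.0, -0.0, -95.1]
force: [0.2, 0.5, -5.4]
opening: 0.0079
```

Call:
jog_arm([
  [0,0,0.6,0],
  [0,0,0.6,0],
  [0,0,0.6,0],
  [0,0,0.6,0],
  [0,0,0.6,0],
  [0,0,0.6,0],
  [0,0,0.6,0],
  [0,0,0,0],
  [0,0,0,0],
  [0,0,0,0],
])

```text
clock: 11.97
tool_pos: [0.5459, 0.181, 0.2534]
orientation: [180.0, -0.0, -95.1]
force: [-0.4, -0.4, -6.2]
opening: 0.0079
```

Call:
jog_arm([
  [0,0,0.6,0],
  [0,0,0.6,0],
  [0,0,0.6,0],
  [0,0,0.6,0],
  [0,0,0.6,0],
  [0,0,0.6,0],
  [0,0,0.6,0],
  [0,0,0,0],
  [0,0,0,0],
  [0,0,0,0],
])

```text
clock: 12.8
tool_pos: [0.546, 0.1811, 0.2576]
orientation: [-180.0, 0.0, -95.1]
force: [-0.4, 0.4, -5.2]
opening: 0.0078
```

Call:
jog_arm([
  [0,0,0.6,0],
  [0,0,0.6,0],
  [0,0,0.6,0],
  [0,0,0.6,0],
  [0,0,0.6,0],
  [0,0,0.6,0],
  [0,0,0.6,0],
  [0,0,0,0],
  [0,0,0,0],
  [0,0,0,0],
])

```text
clock: 13.63
tool_pos: [0.546, 0.1811, 0.2619]
orientation: [-180.0, 0.0, -95.1]
force: [-0.1, -0.2, -5.4]
opening: 0.0079
```

Call:
jog_arm([
  [0,0,0.6,0],
  [0,0,0.6,0],
  [0,0,0.6,0],
  [0,0,0.6,0],
  [0,0,0.6,0],
  [0,0,0.6,0],
  [0,0,0.6,0],
  [0,0,0,0],
  [0,0,0,0],
  [0,0,0,0],
])

```text
clock: 14.47
tool_pos: [0.5461, 0.1811, 0.2662]
orientation: [-180.0, 0.0, -95.1]
force: [1.9, -0.6, -4.9]
opening: 0.008
```

Call:
jog_arm([
  [0,0,0.6,0],
  [0,0,0.6,0],
  [0,0,0.6,0],
  [0,0,0.6,0],
  [0,0,0.6,0],
  [0,0,0.6,0],
  [0,0,0.6,0],
  [0,0,0,0],
  [0,0,0,0],
  [0,0,0,0],
])

```text
clock: 15.3
tool_pos: [0.5461, 0.1811, 0.2704]
orientation: [-180.0, 0.0, -95.1]
force: [2.0, -0.8, -5.6]
opening: 0.0082
```

Call:
jog_arm([
  [0.3,0,0,0],
  [0.3,0,0,0],
  [0.3,0,0,0],
  [0.3,0,0,0],
  [0.3,0,0,0],
  [0,0,0,0],
  [0,0,0,0],
  [0,0,0,0],
  [0,0,0,0],
  [0,0,0,0],
])

```text
clock: 16.13
tool_pos: [0.5474, 0.181, 0.2703]
orientation: [180.0, -0.0, -95.1]
force: [-0.9, -0.1, -6.5]
opening: 0.008
```

Call:
jog_arm([
  [0.1,0,0.6,0],
  [0.1,0,0.6,0],
  [0.1,0,0.6,0],
  [0.1,0,0.6,0],
  [0.1,0,0.6,0],
  [0,0,0.6,0],
  [0,0,0.6,0],
  [0,0,0,0],
  [0,0,0,0],
  [0,0,0,0],
])

```text
clock: 16.97
tool_pos: [0.5479, 0.1811, 0.2744]
orientation: [180.0, -0.0, -95.1]
force: [0.8, -0.0, -5.5]
opening: 0.0075
```

Call:
jog_arm([
  [0.1,0,0.6,0],
  [0.1,0,0.6,0],
  [0.1,0,0.6,0],
  [0.1,0,0.6,0],
  [0.1,0,0.6,0],
  [0.1,0,0.6,0],
  [0,0,0.6,0],
  [0,0,0,0],
  [0,0,0,0],
  [0,0,0,0],
])

```text
clock: 17.8
tool_pos: [0.5485, 0.1811, 0.2786]
orientation: [180.0, 0.0, -95.1]
force: [0.3, -0.0, -5.5]
opening: 0.0076
```

Call:
jog_arm([
  [0.1,0,0.6,0],
  [0.1,0,0.6,0],
  [0.1,0,0.6,0],
  [0.1,0,0.6,0],
  [0.1,0,0.6,0],
  [0,0,0.6,0],
  [0,0,0.6,0],
  [0,0,0,0],
  [0,0,0,0],
  [0,0,0,0],
])

```text
clock: 18.63
tool_pos: [0.549, 0.181, 0.2828]
orientation: [180.0, -0.0, -95.1]
force: [0.8, -0.2, -5.4]
opening: 0.0078
```

Call:
jog_arm([
  [0.15,0,0.6,0],
  [0.15,0,0.6,0],
  [0.15,0,0.6,0],
  [0.15,0,0.6,0],
  [0.15,0,0.6,0],
  [0.15,0,0.6,0],
  [0,0,0.6,0],
  [0,0,0,0],
  [0,0,0,0],
  [0,0,0,0],
])

```text
clock: 19.47
tool_pos: [0.5499, 0.1811, 0.287]
orientation: [180.0, 0.0, -95.1]
force: [-0.1, -1.1, -6.0]
opening: 0.0079
```

Call:
jog_arm([
  [0.1,0,0.6,0],
  [0.1,0,0.6,0],
  [0.1,0,0.6,0],
  [0.1,0,0.6,0],
  [0.1,0,0.6,0],
  [0,0,0.6,0],
  [0,0,0.6,0],
  [0,0,0,0],
  [0,0,0,0],
  [0,0,0,0],
])

```text
clock: 20.3
tool_pos: [0.5505, 0.1811, 0.2913]
orientation: [-180.0, 0.0, -95.1]
force: [0.4, -0.1, -4.2]
opening: 0.0082
```

Call:
jog_arm([
  [0.1,0,0.6,0],
  [0.1,0,0.6,0],
  [0.1,0,0.6,0],
  [0.1,0,0.6,0],
  [0.1,0,0.6,0],
  [0.1,0,0.6,0],
  [0,0,0.6,0],
  [0,0,0,0],
  [0,0,0,0],
  [0,0,0,0],
])

```text
clock: 21.13
tool_pos: [0.551, 0.181, 0.2955]
orientation: [180.0, -0.0, -95.1]
force: [-1.7, -0.1, -4.4]
opening: 0.0074
```

Call:
jog_arm([
  [0.1,0,0.6,0],
  [0.1,0,0.6,0],
  [0.1,0,0.6,0],
  [0.1,0,0.6,0],
  [0.1,0,0.6,0],
  [0,0,0.6,0],
  [0,0,0.6,0],
  [0,0,0,0],
  [0,0,0,0],
  [0,0,0,0],
])

```text
clock: 21.97
tool_pos: [0.5519, 0.1811, 0.3]
orientation: [-179.9, 0.0, -95.1]
force: [-1.4, 0.2, -4.6]
opening: 0.0077
```

Call:
jog_arm([
  [-0.3,0,0,0],
  [-0.3,0,0,0],
  [-0.2,0,0,0],
  [0,0,0,0],
  [0,0,0.6,0],
  [0.1,0,0.6,0],
  [0.1,0,0.6,0],
  [0.1,0,0.6,0],
  [0,0,0.6,0],
  [0,0,0,0],
])

```text
clock: 22.8
tool_pos: [0.5512, 0.1811, 0.3028]
orientation: [-180.0, 0.0, -95.1]
force: [0.1, 0.1, -4.1]
opening: 0.0076
```

Call:
jog_arm([
  [0.1,0,0.6,0],
  [0.1,0,0.6,0],
  [0.1,0,0.6,0],
  [0,0,0.6,0],
  [0,0,0.6,0],
  [0,0,0.6,0],
  [0,0,0.6,0],
  [0,0,0.6,0],
  [0,0,0,0],
  [0,0,0,0],
])

```text
clock: 23.63
tool_pos: [0.5514, 0.1811, 0.3075]
orientation: [-180.0, 0.0, -95.1]
force: [-0.3, 0.8, -6.1]
opening: 0.0079
```

```bash
python3 - <<'E'
from h import *
import pickle
o=get_obs();print(o['tool_pos'],o['force'],o['moment'])
for n,c in(("scene",(280,120,380,250)),):
    s=snapshot(n);pickle.dump(s,open(n+"3.pkl","wb"))
    save(s,n+"3.png",c,5)
E
```

```text
[0.55137397 0.18108083 0.30751604] [-0.32211392  0.79621888 -6.10391484] [ 0.01638891 -0.10976427 -0.036234  ]
```

View pics/scene3.png

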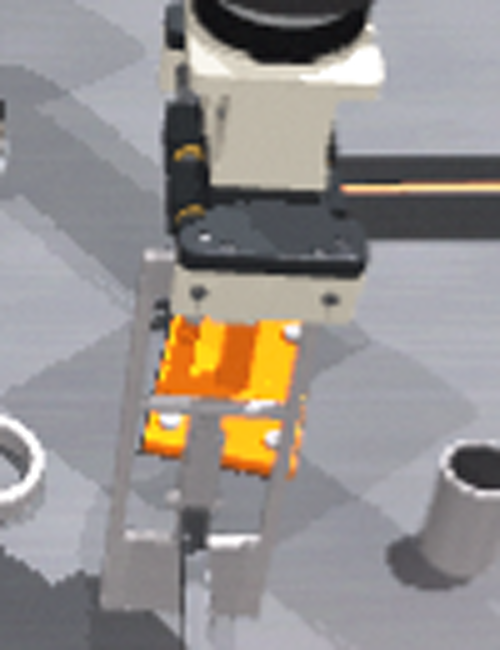

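Call:
jog_arm([
  [0,0,0.5,0],
  [0,0,0.5,0],
  [0,0,0.5,0],
  [0,0,0,0],
  [-0.5,0,0,0],
  [-0.5,0,0,0],
  [-0.5,0,0,0],
  [-0.5,0.2,0,0],
  [0,0,0,0],
  [0,0,0,0],
])

```text
clock: 24.52
tool_pos: [0.5493, 0.1813, 0.309]
orientation: [-180.0, 0.0, -95.1]
force: [-0.1, 0.2, -6.1]
opening: 0.0079
```

Call:
jog_arm([
  [-0.5,0,0,0],
  [-0.5,0.1,0,0],
  [-0.5,0,0,0],
  [-0.5,0.1,0,0],
  [-0.5,0,0,0],
  [-0.5,0.1,0,0],
  [-0.5,0,0,0],
  [-0.5,0,0,0],
  [0,0,0,0],
  [0,0,0,0],
])

```text
clock: 25.35
tool_pos: [0.5453, 0.1816, 0.309]
orientation: [-180.0, 0.0, -95.1]
force: [0.3, 0.8, -5.3]
opening: 0.0078
```

Call:
jog_arm([
  [-1,0.1,0,0],
  [-1,0.1,0,0],
  [-1.5,0.1,0,0],
  [-2,0.2,0,0],
  [-2,0.2,0,0],
  [-2,0.2,0,0],
  [-2,0.2,0,0],
  [-2,0.2,0,0],
  [-2,0.2,0,0],
  [-2,0.2,0,0],
])

```text
clock: 26.18
tool_pos: [0.5276, 0.1833, 0.309]
orientation: [-180.0, -0.0, -95.1]
force: [-0.0, 0.2, -4.8]
opening: 0.008
```

Call:
jog_arm([
  [-5,0.5,0,0],
  [-6,0.5,0,0],
  [-7,0.6,0,0],
  [-7,0.6,0,0],
  [-7,0.6,0,0],
  [-7,0.6,0,0],
  [-7,0.6,0,0],
  [-5,0.5,0,0],
  [-3,0.2,0,0],
  [0,0,0,0],
])

```text
clock: 27.02
tool_pos: [0.4732, 0.188, 0.3092]
orientation: [-180.0, 0.0, -95.0]
force: [0.5, 0.5, -5.1]
opening: 0.0082
```

Call:
jog_arm([
  [0,0,0,0],
  [0,0,0,0],
  [0,0,0,0],
  [0,0,0,0],
  [0,0,0,0],
  [0,0,0,0],
  [0,0,0,0],
  [0,0,0,0],
  [0,0,0,0],
  [0,0,0,0],
])

```text
clock: 27.85
tool_pos: [0.4739, 0.188, 0.309]
orientation: [180.0, 0.0, -95.1]
force: [-0.0, -0.5, -5.2]
opening: 0.0077
```

```bash
python3 - <<'E'
from h import *
import pickle
o=get_obs();print(o['tool_pos'],o['force'],o['moment'])
for n in("scene","top"):
    s=snapshot(n);pickle.dump(s,open(n+"4.pkl","wb"))
    save(s,n+"4.png",None,1.5)
E
```

```text
[0.47385859 0.18798748 0.30895184] [-0.01950905 -0.50588571 -5.2316709 ] [ 0.08284993 -0.06636254  0.05362047]
```

View pics/scene4.png

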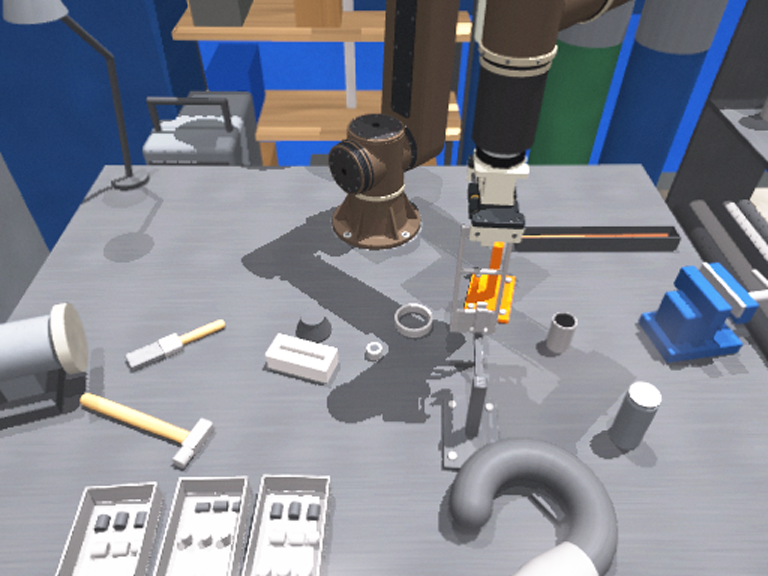

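View pics/top4.png

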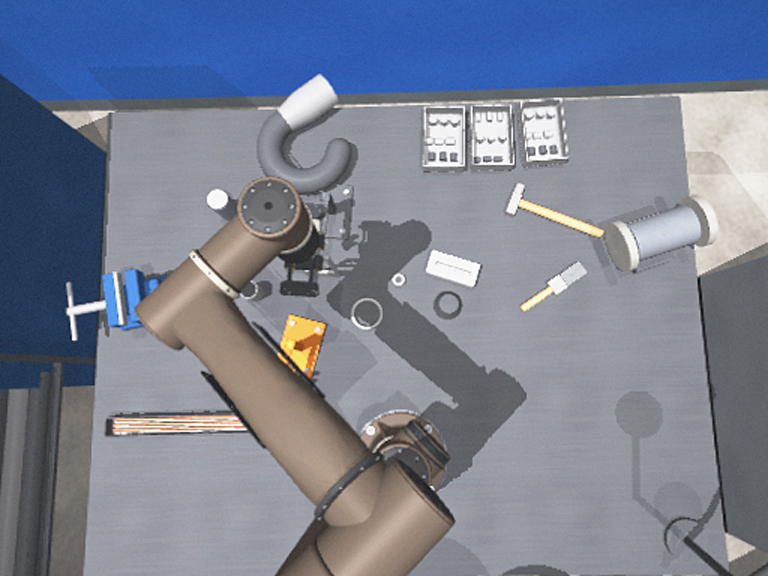

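```bash
cat > og.py <<'E'
from h import *
import pickle,sys
n,out=sys.argv[1],sys.argv[2];crop=tuple(map(int,sys.argv[3].split(',')));sc=float(sys.argv[4])
dx=float(sys.argv[5]) if len(sys.argv)>5 else 0;dw=float(sys.argv[6]) if len(sys.argv)>6 else 0
o=get_obs();s=snapshot(n);p=o['tool_pos'];yaw=o['orientation'][2]+90+dw;print(p,yaw,o['force'])
w=np.radians(yaw);c=np.array([p[0]+dx*np.cos(w),p[1]+dx*np.sin(w),p[2]-.2316])
g=[(box(c,yaw,(-.004,-.045,z0),(.004,.045,z1)),(0,0,255)) for z0,z1 in((0,.06),(.236,.26))]
b=[(box((.4903,-.153,0),-19.3,(-.03,-.065,0),(.03,.065,.04)),(255,0,0)),(box((.4903,-.153,0),-19.3,(-.006,-.0495,.01),(.006,.0495,.04)),(0,200,0))]
draw(s,g+(b if 'B' in sys.argv else []),out,crop,sc)
E
python3 og.py scene s5.png 290,140,360,230 7
```

```text
[0.47386188 0.18793506 0.3089783 ] -5.061083266740596 [-0.21654893 -0.16804687 -5.17543773]
```

View pics/s5.png

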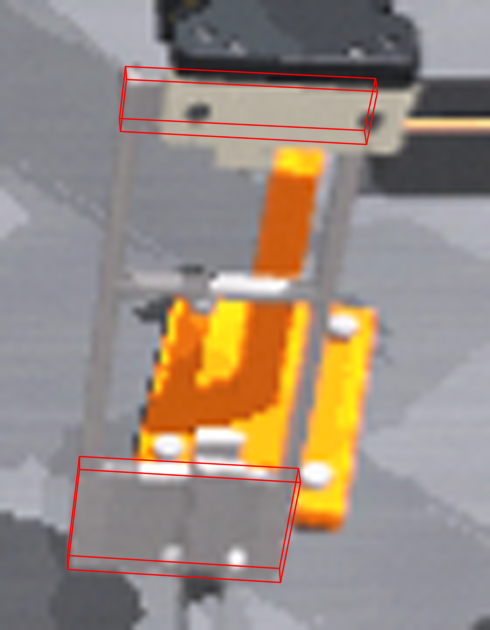

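Call:
jog_arm([
  [-2,-4,3,0],
  [-1,-10,3,-1],
  [1,-20,3,-1.5],
  [1,-25,3,-1.5],
  [1,-25,3,-1.5],
  [1,-25,3,-1],
  [2,-25,3,-1],
  [2,-25,2,-1],
  [2,-20,2,-1],
  [2,-15,0,-1],
])

```text
clock: 28.83
tool_pos: [0.4824, -0.0085, 0.3351]
orientation: [-179.9, 0.0, -105.7]
force: [-0.4, 1.5, -4.5]
opening: 0.0078
```

Call:
jog_arm([
  [1,-15,0,-0.7],
  [1,-20,0,-1],
  [1,-20,0,-1],
  [1,-20,0,-1],
  [1,-20,0,0],
  [1,-20,0,0],
  [1,-15,0,0],
  [0.5,-10,0,0],
  [0,-7,0,0],
  [0,0,0,0],
])

```text
clock: 29.67
tool_pos: [0.49, -0.1542, 0.3341]
orientation: [180.0, -0.0, -109.4]
force: [-0.8, 0.9, -5.5]
opening: 0.0078
```

Call:
jog_arm([
  [0,0,0,0],
  [0,0,0,0],
  [0,0,0,0],
  [0,0,0,0],
  [0,0,0,0],
  [0,0,0,0],
  [0,0,0,0],
  [0,0,0,0],
  [0,0,0,0],
  [0,0,0,0],
])

```text
clock: 30.5
tool_pos: [0.4903, -0.153, 0.3339]
orientation: [180.0, -0.0, -109.3]
force: [0.4, -0.5, -5.6]
opening: 0.0077
```

```bash
python3 og.py scene s6.png 160,120,260,270 4 0 0 B;python3 og.py top t6.png 260,130,350,210 8 0 0 B
```

```text
[ 0.49034674 -0.15303748  0.33391963] -19.264036222869763 [ 0.43353745 -0.52344665 -5.5731307 ]
[ 0.49035904 -0.15304068  0.33397073] -19.26327468647675 [-0.02805187  0.12939562 -6.36639614]
```

View pics/s6.png

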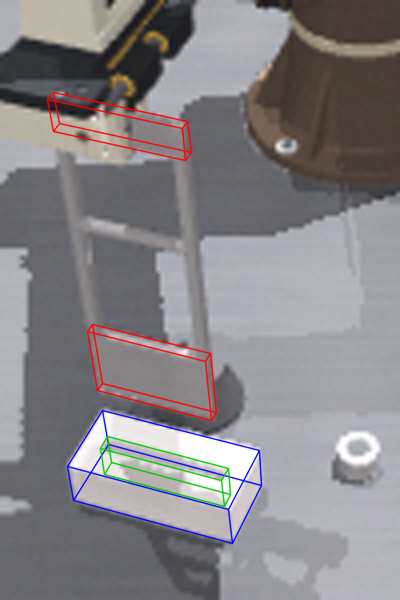

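View pics/t6.png

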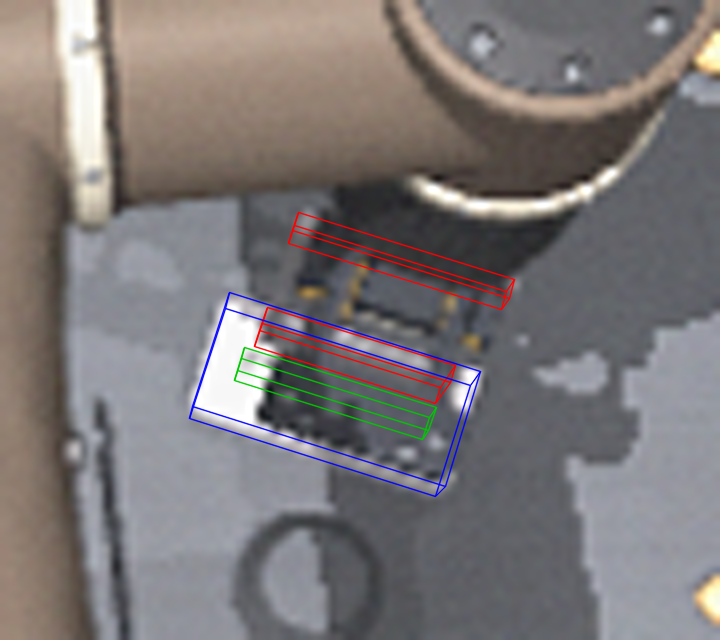

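Call:
jog_arm([
  [0,0,-4,0],
  [0,0,-7,0],
  [0,0,-8,0],
  [0,0,-8,0],
  [0,0,-8,0],
  [0,0,-8,0],
  [0,0,-7,0],
  [0,0,-3,0],
  [0,0,0,0],
  [0,0,0,0],
])

```text
clock: 31.43
tool_pos: [0.4905, -0.1531, 0.281]
orientation: [-180.0, -0.0, -109.3]
force: [0.7, 0.4, -5.1]
opening: 0.0077
```

Call:
jog_arm([
  [0,0,0,0],
  [0,0,0,0],
  [0,0,0,0],
  [0,0,0,0],
  [0,0,0,0],
  [0,0,0,0],
  [0,0,0,0],
  [0,0,0,0],
  [0,0,0,0],
  [0,0,0,0],
])

```text
clock: 32.27
tool_pos: [0.4904, -0.153, 0.281]
orientation: [180.0, -0.0, -109.3]
force: [-0.5, -0.1, -5.0]
opening: 0.0079
```

```bash
python3 og.py scene s7.png 170,205,240,265 10 0 0 B;python3 og.py top t7.png 270,150,340,205 10 0 0 B; python3 -c "
from h import *
save(snapshot('scene'),'s7r.png',(170,205,240,265),10)"
```

```text
[ 0.49035583 -0.15304547  0.28095665] -19.263824279958385 [-0.48478382 -0.14386    -4.99014765]
[ 0.49037851 -0.15304644  0.28095789] -19.26212229659592 [ 0.35635714 -0.12140046 -5.92371692]
```

View pics/s7.png

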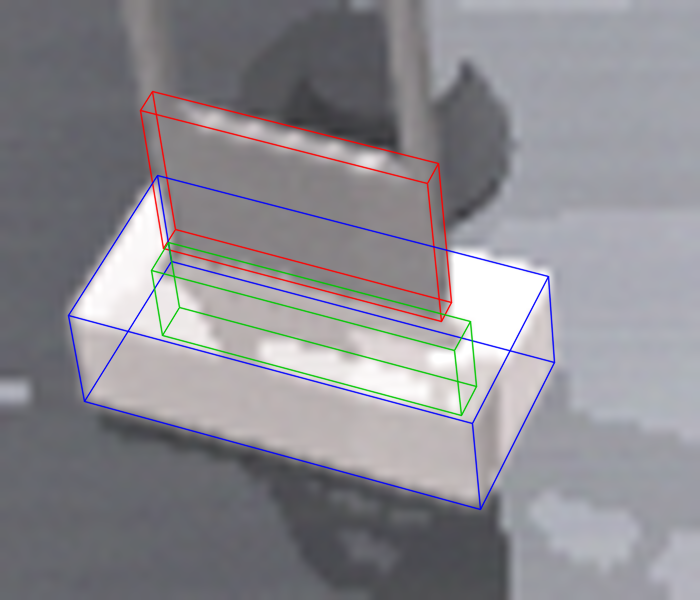

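View pics/t7.png

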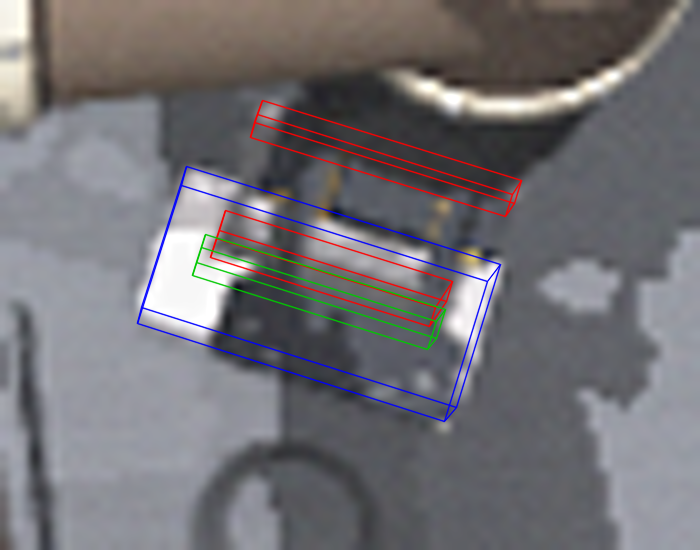

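View pics/s7r.png

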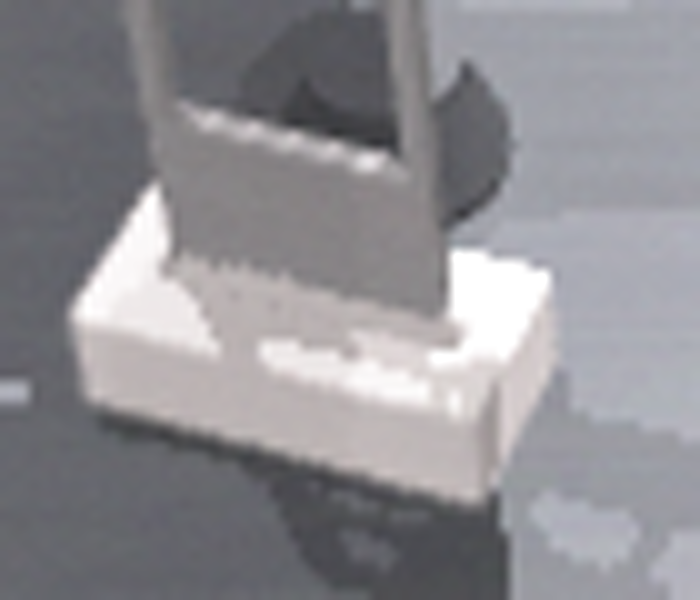

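Call:
jog_arm([
  [0,0,-1.5,0],
  [0,0,-1.5,0],
  [0,0,-1.5,0],
  [0,0,-1.5,0],
  [0,0,-1.5,0],
  [0,0,-0.5,0],
  [0,0,-0.5,0],
  [0,0,-0.5,0],
  [0,0,0,0],
  [0,0,0,0],
])

```text
clock: 33.25
tool_pos: [0.4904, -0.153, 0.272]
orientation: [-180.0, 0.0, -109.3]
force: [0.3, -0.4, -5.5]
opening: 0.0078
```

Call:
jog_arm([
  [0,0,-0.3,0],
  [0,0,-0.3,0],
  [0,0,-0.3,0],
  [0,0,-0.3,0],
  [0,0,-0.3,0],
  [0,0,-0.3,0],
  [0,0,-0.2,0],
  [0,0,0,0],
  [0,0,0,0],
  [0,0,0,0],
])

```text
clock: 34.08
tool_pos: [0.4904, -0.1531, 0.27]
orientation: [-180.0, -0.0, -109.3]
force: [-0.5, 0.9, -5.8]
opening: 0.008
```

Foot is about 1.6 mm below the mouth with no contact yet. I'll keep lowering gently.

Call:
jog_arm([
  [0,0,-0.4,0],
  [0,0,-0.4,0],
  [0,0,-0.4,0],
  [0,0,-0.4,0],
  [0,0,-0.4,0],
  [0,0,-0.4,0],
  [0,0,-0.4,0],
  [0,0,0,0],
  [0,0,0,0],
  [0,0,0,0],
])

```text
clock: 34.92
tool_pos: [0.4904, -0.1531, 0.2672]
orientation: [-180.0, 0.0, -109.3]
force: [0.4, -0.3, -6.4]
opening: 0.008
```

Call:
jog_arm([
  [0,0,-0.5,0],
  [0,0,-0.5,0],
  [0,0,-0.5,0],
  [0,0,-0.5,0],
  [0,0,-0.5,0],
  [0,0,-0.5,0],
  [0,0,-0.5,0],
  [0,0,0,0],
  [0,0,0,0],
  [0,0,0,0],
])

```text
clock: 35.75
tool_pos: [0.4904, -0.153, 0.2637]
orientation: [-180.0, 0.0, -109.3]
force: [-0.3, 0.4, -4.6]
opening: 0.0077
```

Call:
jog_arm([
  [0,0,-1,0],
  [0,0,-1,0],
  [0,0,-1,0],
  [0,0,-1,0],
  [0,0,-1,0],
  [0,0,-1,0],
  [0,0,-1,0],
  [0,0,-1,0],
  [0,0,0,0],
  [0,0,0,0],
])

```text
clock: 36.58
tool_pos: [0.4903, -0.153, 0.2556]
orientation: [180.0, -0.0, -109.3]
force: [1.1, 0.2, -5.4]
opening: 0.0078
```

Call:
jog_arm([
  [0,0,-1,0],
  [0,0,-1,0],
  [0,0,-1,0],
  [0,0,-1,0],
  [0,0,-1,0],
  [0,0,-1,0],
  [0,0,-1,0],
  [0,0,-1,0],
  [0,0,0,0],
  [0,0,0,0],
])

```text
clock: 37.42
tool_pos: [0.4904, -0.153, 0.2476]
orientation: [180.0, -0.0, -109.3]
force: [0.2, 0.5, -4.0]
opening: 0.0079
```

Call:
jog_arm([
  [0,0,-0.5,0],
  [0,0,-0.5,0],
  [0,0,-0.5,0],
  [0,0,-0.5,0],
  [0,0,-0.5,0],
  [0,0,-0.5,0],
  [0,0,-0.3,0],
  [0,0,0,0],
  [0,0,0,0],
  [0,0,0,0],
])

```text
clock: 38.25
tool_pos: [0.4904, -0.153, 0.2444]
orientation: [180.0, 0.0, -109.3]
force: [-0.1, -0.3, -5.2]
opening: 0.0078
```

Call:
jog_arm([
  [0,0,-0.4,0],
  [0,0,-0.4,0],
  [0,0,-0.4,0],
  [0,0,-0.4,0],
  [0,0,-0.4,0],
  [0,0,-0.2,0],
  [0,0,0,0],
  [0,0,0,0],
  [0,0,0,0],
  [0,0,0,0],
])

```text
clock: 39.08
tool_pos: [0.4904, -0.153, 0.2422]
orientation: [-180.0, 0.0, -109.3]
force: [-0.7, -0.1, -5.2]
opening: 0.008
```

Call:
jog_arm([
  [0,0,-0.2,0],
  [0,0,-0.2,0],
  [0,0,-0.2,0],
  [0,0,-0.2,0],
  [0,0,0,0],
  [0,0,0,0],
  [0,0,0,0],
  [0,0,0,0],
  [0,0,0,0],
  [0,0,0,0],
])

```text
clock: 39.92
tool_pos: [0.4907, -0.1531, 0.2418]
orientation: [-179.9, 0.0, -109.3]
force: [-0.0, 1.5, 2.6]
opening: 0.008
```

Floor felt at TCP z 0.2418, against an expected 0.2416, so the foot is home. Now I'll release.

Call:
jog_arm([
  [0,0,0,0],
  [0,0,0,0],
  [0,0,0,0],
  [0,0,0,0],
  [0,0,0,0],
  [0,0,0,0],
  [0,0,0,0],
  [0,0,0,0],
  [0,0,0,0],
  [0,0,0,0],
], fingers=12)

```text
clock: 40.75
tool_pos: [0.4903, -0.153, 0.2413]
orientation: [180.0, -0.0, -109.3]
force: [1.1, 0.0, 0.2]
opening: 0.0122
```

Call:
jog_arm([
  [0,0,0,0],
  [0,0,0,0],
  [0,0,0,0],
  [0,0,0,0],
  [0,0,0,0],
  [0,0,0,0],
  [0,0,0,0],
  [0,0,0,0],
  [0,0,0,0],
  [0,0,0,0],
], fingers=40)

```text
clock: 41.58
tool_pos: [0.4904, -0.153, 0.2414]
orientation: [180.0, -0.0, -109.3]
force: [-0.1, 0.9, -0.6]
opening: 0.0402
```

Call:
jog_arm([
  [0,0,2,0],
  [0,0,4,0],
  [0,0,8,0],
  [0,0,12,0],
  [0,0,14,0],
  [0,0,14,0],
  [0,0,14,0],
  [0,0,10,0],
  [0,0,6,0],
  [0,0,0,0],
])

```text
clock: 42.42
tool_pos: [0.491, -0.1531, 0.327]
orientation: [-179.9, 0.0, -109.3]
force: [0.6, -0.7, 0.3]
opening: 0.0401
```

Call:
jog_arm([
  [0,0,5,0],
  [-5,20,10,0],
  [-5,30,10,0],
  [-5,30,10,0],
  [-5,30,10,0],
  [-5,30,0,0],
  [-5,30,0,0],
  [-5,20,0,0],
  [0,10,0,0],
  [0,0,0,0],
])

```text
clock: 43.25
tool_pos: [0.4551, 0.0485, 0.3699]
orientation: [180.0, -0.0, -109.1]
force: [-0.0, -0.2, 0.4]
opening: 0.04
```

```bash
python3 - <<'E'
from h import *
o=get_obs();print(o['tool_pos'],o['force'])
b=[(box((.4903,-.153,.01),-19.3,(-.004,-.045,z0),(.004,.045,z1)),(0,0,255)) for z0,z1 in((0,.06),(.236,.26))]
s=snapshot("scene");draw(s,b,"s9.png",(160,130,250,265),5)
s=snapshot("top");draw(s,b,"t9.png",(260,130,350,210),8);save(s,"t9f.png",None,1.5)
E
```

```text
[0.45512599 0.04847106 0.36994063] [-0.01744026 -0.18228141  0.44243028]
```

View pics/s9.png

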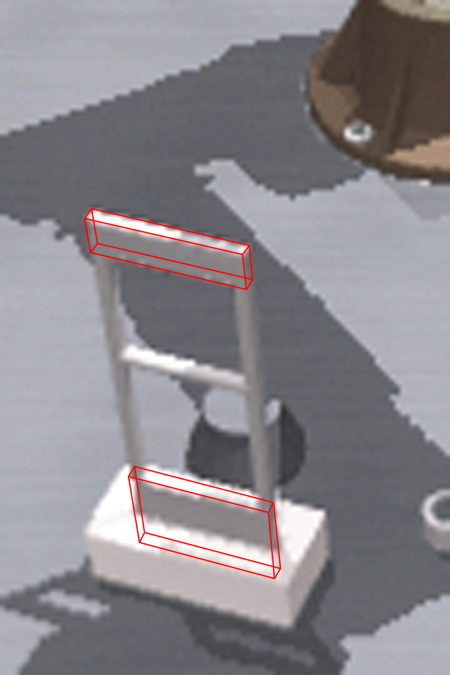

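View pics/t9.png

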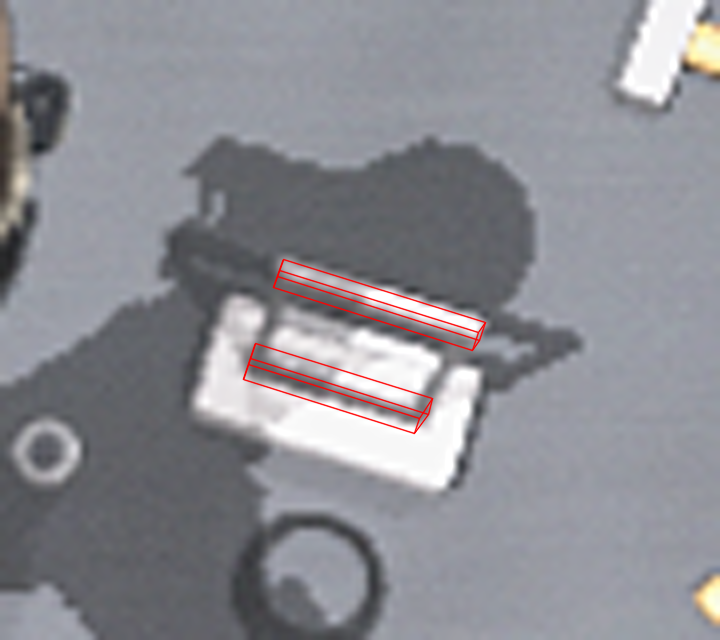

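View pics/t9f.png

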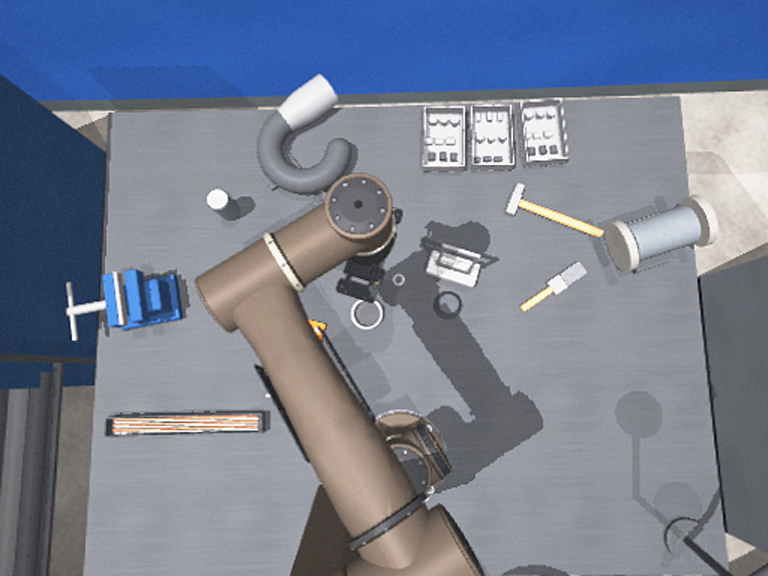

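The gauge stands upright in the slot and matches the model drawn at floor depth in both views. In the full top view, every bystander that can be seen is where it started. I'll hand in now.

Call:
jog_arm([
  [0,0,0,0],
  [0,0,0,0],
  [0,0,0,0],
  [0,0,0,0],
  [0,0,0,0],
  [0,0,0,0],
  [0,0,0,0],
  [0,0,0,0],
  [0,0,0,0],
  [0,0,0,0],
])

```text
clock: 44.18
tool_pos: [0.4553, 0.047, 0.3704]
orientation: [180.0, 0.0, -109.3]
force: [-0.2, 0.1, 0.6]
opening: 0.0404
```

```bash
python3 -c "
from h import *
print(close_job())"
```

```text
the job is handed in; nothing more can be done
None
```

The gauge is standing upright in the block's slot, released and clear of the robot. I handed the job in at about 44 s; the hand-in reported no verdict.

- **Lift:** I gripped the gauge by its top rung and lifted it out of the hook by feel. The hook leans back about 7°. The highest sideways force I read was about 4 N, when the gripper closed, and about 2 N during the lift.
- **Draw-off:** At about 65 mm of lift I drew it off about 72 mm to the front, with no contact felt.
- **Setting down:** It slid into the slot freely and met the floor with about 8 N. The floor came at tool height 0.2418 m, against an expected 0.2416 m.
- **Last checks:** In both camera views the gauge matches a model drawn at floor depth in the slot. In one close-up before insertion the foot looked about 1 mm off the model, which the slot's clearance covered. Bystanders visible in the last top view were where they started. The arm hid the stub, the grey stand and most of the orange stand there, so I did not recheck those three after the move.

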